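# Clip the self-closing tweezers onto a transistor as a heat sink

### The arm

A 7-joint arm with a two-finger parallel gripper is mounted at the origin on the work surface. World frame = base frame: x ahead of the robot, y to its left, z up, the work surface at z = 0. Lengths are in m, angles in degrees, forces in N, time in s.
With the tool pointing down it reaches from about 0.35 to 0.775 m from the base axis. Payload 3.1 kg.
Tool frame: the origin (TCP) lies on the centre line of the jaws, within the pads' length; the fingertips stand 17 mm ahead of it and the grasp point (between the pads) lies 2 mm behind it (robot.tip_reach is the distance from the TCP to the fingertips, in m); z points along the fingers, y is the line along which they close (so a half turn about z gives the same grasp; the last joint's range is limited). The gripper opens to 85 mm and grips with 20 to 120 N. Pads are 22 mm wide; open, the fingers measure 114 mm over their backs; the gripper's body (76 mm by 85 mm) begins 54 mm behind the grasp point. The pads swing forward as they close: fully open they stand 13 mm farther back than shut.
Start: joints at [70.663, 17.813, 0.802, 86.603, -0.252, 75.585, -1.558], TCP at [0.16, -0.526, 0.248] pointing down, gripper open.
Joint ranges: [-154.91, 154.91], [-16.99, 109.72], [-72.82, 74.43], [7.12, 147.25], [-82.49, 262.49], [11.32, 116.49], [-174.64, 174.64]. Speed limits (degrees/s): [159.86, 159.86, 180, 180, 180, 180, 180].

### API

Orientations are given as [roll, pitch, yaw] about the fixed x, y, z axes, in that order (R = Rz(yaw) Ry(pitch) Rx(roll)).
In Python, from station import robot, fingers, vision, workorder, recognise gives the robot as it stands. Calls block until the motion is done:
- robot.move_to(position, orientation): joint-space move of the TCP to a pose.
- robot.line_to(position, orientation=None, velocity=0.15, f_stop=None): straight line of the TCP; orientation=None keeps the orientation; velocity is the mean speed in m/s. With f_stop (N) it stops when the force on the tool has changed by that much, and returns True; else False.
- robot.move_j(angles): joint-space move.
- fingers.gripper_to(opening, force=None): opening from 0.0 (shut) to 1.0 (fully open); force is the grip in N (None keeps the last); returns when the fingers have stopped.
- robot.pause(seconds).
- robot.inverse_kinematics(position, orientation): joint angles nearest the present ones, or None.
- vision.grab_frame(name): name is "scene" or "top" or "wrist"; returns the picture (384x512x3 uint8, red, green, blue); there is no depth.
- vision.calibration(name): a dict with "mtx" (3x3 intrinsics, pixels), "extrinsics" (4x4, takes a point from world to camera coordinates); the wrist camera has in their place "T_tool_cam" (4x4, takes a point from camera to tool coordinates, whose origin is the TCP and whose axes are the flange's). Camera axes: x right, y up, looking along -z (the intrinsics and any distortion apply to the point x, -y, -z); pixel columns grow to the right and rows downward; lengths in m; the calibration is good to about 2 mm. A picture is of the moment at which its call begins: read the wrist's pose just before it. calibration takes no time and is no camera call.
A pose or a line that the arm cannot do raises robot.PlanningError and nothing moves.
- workorder.close_job(): hands the job in; it is judged then, once.
Trained networks look in the newest picture that a camera, given by its name, has taken for a name from the list of things; names that differ only in an ending like _2 or _b are one class to them, and where a whole thing is asked for, a point or a joint stands for the part that bears it (a point fixed in the world has none). Each returns a list of dicts, best first, with "p" (0 to 1); they miss things now and then, are a little off and sometimes report something else, mostly with a low value. They report only what shows in the picture. A call takes as long as a camera call. They do not tell look-alikes from the thing itself.
- recognise(label, camera): "rect" ([centre column, centre row, width, height] in pixels, round what is visible of it).
Readings, each from a call of its own:
- robot.current_time_s(): time.
- robot.current_joint_positions(): joint angles.
- robot.current_dq(): joint speeds.
- robot.current_joint_torque(): joint torques, N m.
- robot.current_tool_pos(): TCP position.
- robot.current_eef_rot(): TCP orientation.
- robot.current_contact_force(): force on the tool from outside, world axes, zero at the start.
- robot.current_torque(): the same for the moment, N m.
- robot.current_finger_gap(): opening from 0.0 (shut) to 1.0 (fully open).
- robot.current_gripper_force(): force on a finger pad.
Only numpy, scipy, OpenCV 4.12 (cv2) and the standard library are available. Lean on these libraries where they do the work, as an engineer would, in place of code of your own. Each camera call takes 0.05 s, during which the arm holds its last target. There are 200 camera calls.

### The job

Squeeze the self-closing tweezers open, take them off their parking blade, and clip them as a heat sink onto the black power transistor on the GREEN circuit board: lower the open jaws over it so that one jaw lies on each of its two flat faces, well down and about central, then let go so that the tweezers stay gripped there, upright, on their own. Leave the loose things on the bench where they are.

Things in the scene. Friction and masses are not known exactly. Their poses are not given: they have to be found in the camera images.
- tweezers_grip (a point): Steel cross-lock tweezers, 109 mm long, 38 g, upright, jaws down, at first clipped on the parking blade. Point midway between the two red finger plates (14 mm wide along x, 20 mm tall, centred at this height). z points up the tweezers to the joined rear end, its top 31 mm above this point; y is the direction in which the plates are squeezed and the jaws open; x lies along plate and jaw width.
- tweezers: The whole tweezers; same origin and axes as tweezers_grip. Outside width over the plates: 28 mm clipped on a 5 mm part, 24 mm squeezed to the stop, where the plates are parallel. Squeezing takes about 10 N to start and 15 N to reach the stop; a firmer grip (30 N or so) just presses on the stop. Let go, the jaws close by their own spring (about 3 N) and hold the tweezers upright.
- tweezers_tips (a point): Point midway between the lower ends of the two jaws, 78 mm straight below tweezers_grip, same axes. Jaw pads are 12 mm wide (along x), 18 mm tall, 3 mm thick; their inner faces are 5 mm apart and parallel when clipped on a 5 mm part, about 20 mm apart when fully squeezed.
- tweezers_left (a joint): Angle of one arm of the tweezers about the rear hinge (rad); the other mirrors it. 0 = jaws 5 mm apart (clipped on blade or transistor), -0.02 = empty and shut, 0.08 = fully squeezed, jaws wide open.
- blade_top (a point): Middle of the top edge of the parking stand's blade: upright aluminium strip 24 mm wide (along x), 5 mm thick (along y), its top 60 mm above the table, on a dark 64 mm square base 12 mm high. z is up. The jaws overlap the blade by 18 mm.
- transistor_green_top (a point): Centre of the top of the black transistor in the middle of the green board: an upright flat package 16 mm wide (along x), 5 mm thick (along y), body 21 mm tall on 4 mm of bare legs; its top is 47 mm above the table and 25 mm above the board (84 x 64 mm). z is up. Fixed. Neighbouring parts on the board are at most 12 mm high.
- transistor_blue_top (a point): The same point of an identical transistor on the blue board, not to be clipped. Axes likewise.
- transistor_green: That transistor; its origin at the board surface, 25 mm below transistor_green_top.
- servo: Loose black servo motor, 54 x 20 x 42 mm. Origin: middle of its underside.
- flux_bottle: Loose small bottle with red cap, 30 mm diameter, 65 mm tall. Origin: middle of its underside.
- meter: Loose orange multimeter lying flat, 150 (x) x 75 x 40 mm. Origin: middle of its underside.
- screwdriver: Loose screwdriver lying along its x axis, 160 mm long. Origin: middle of its underside.
- coupling: Loose aluminium shaft coupling, 40 mm diameter, 18 mm tall. Origin: middle of its underside.
- clamp_meter: Loose blue and green current probe, about 90 (x) x 22 x 14 mm. Origin: near the middle of its underside.
Not all that is in view belongs to the job. Leave any pink or purple look-alike of the part that bears transistor_green_top alone.

How it is judged:
By the outcome, as a careful person would: the job done as asked, in the order asked, and still so for the second after the job is handed in, with the robot touching nothing.
It also fails if it takes over 40 s, if anything falls off the work surface, if the arm or the gripper's body presses on something with over 40 N, if the wrist force passes 120 N, or if a joint passes its speed limit or range.

## Working session

There is one attempt and no reset: what is moved stays moved. The work goes in short steps, each a Python script; the robot and the scene stay as the last script left them, time stands still between calls to the robot, and variables do not carry over. Pictures are saved under pics/ and viewed, at most 10 in all, crops included, and the job is handed in when it is done.

```bash
ls; mkdir -p pics; cat > h.py <<'E'
import numpy as np, cv2
from station import robot, fingers, vision, workorder, recognise
def save(n,im): cv2.imwrite(f'pics/{n}.png',cv2.cvtColor(im,cv2.COLOR_RGB2BGR))
E
python3 - <<'E'
from h import *
a=vision.grab_frame('scene');b=vision.grab_frame('top')
save('s0',a);save('t0',b)
for c in('scene','top','wrist'):print(c,vision.calibration(c))
for l in('tweezers','tweezers_grip','blade_top','transistor_green_top','transistor_green','transistor_blue_top'):
  for c in('scene','top'):
    try:print(l,c,[(np.round(d['rect']).tolist(),round(d['p'],2)) for d in recognise(l,c)][:4])
    except Exception as e:print(l,c,e)
print(robot.current_time_s(),robot.current_eef_rot())
E
```

```text
pics
scene {'mtx': array([[422.65736384,   0.        , 253.23488019],
       [  0.        , 422.65736384, 193.01786394],
       [  0.        ,   0.        ,   1.        ]]), 'extrinsics': array([[ 0.16389116,  0.98633377,  0.01689341, -0.14700046],
       [-0.76865406,  0.1169499 ,  0.62888286,  0.32942823],
       [ 0.61831272, -0.11605353,  0.77731651, -1.37327956],
       [ 0.        ,  0.        ,  0.        ,  1.        ]])}
top {'mtx': array([[498.46886946,   0.        , 254.32629856],
       [  0.        , 498.46886946, 197.08936036],
       [  0.        ,   0.        ,   1.        ]]), 'extrinsics': array([[-0.10903731, -0.99403002, -0.00389541,  0.0821236 ],
       [ 0.97256629, -0.10749136,  0.20630177, -0.53668397],
       [-0.20548887,  0.01870604,  0.97848066, -1.34467241],
       [ 0.        ,  0.        ,  0.        ,  1.        ]])}
wrist {'mtx': array([[268.60072822,   0.        , 258.79344709],
       [  0.        , 268.60072822, 191.6014677 ],
       [  0.        ,   0.        ,   1.        ]]), 'T_tool_cam': array([[-1.95552740e-04,  9.60352780e-01,  2.78787552e-0
[... 223 characters left out ...]
  0.00000000e+00,  0.00000000e+00,
         1.00000000e+00]])}
tweezers scene [([373.0, 266.0, 33.0, 16.0], 0.61), ([346.0, 185.0, 14.0, 31.0], 0.5)]
tweezers top [([167.0, 214.0, 24.0, 21.0], 0.71), ([160.0, 208.0, 12.0, 11.0], 0.44)]
tweezers_grip scene [([346.0, 185.0, 13.0, 33.0], 0.73)]
tweezers_grip top [([158.0, 207.0, 12.0, 11.0], 0.42)]
blade_top scene [([338.0, 211.0, 29.0, 23.0], 0.93)]
blade_top top [([168.0, 215.0, 22.0, 24.0], 0.96)]
transistor_green_top scene []
transistor_green_top top []
transistor_green scene []
transistor_green top [([258.0, 149.0, 14.0, 13.0], 0.53)]
transistor_blue_top scene []
transistor_blue_top top []
0.7 [1.79996385e+02 2.67475529e-03 1.69501325e+01]
```

View pics/s0.png

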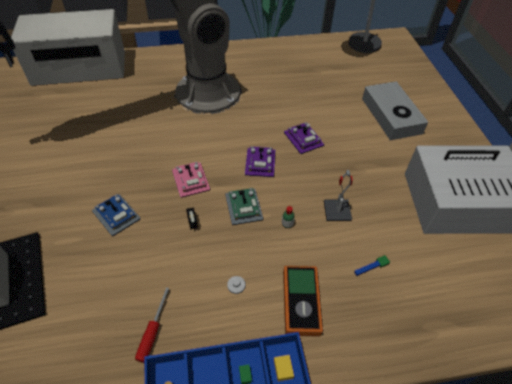

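View pics/t0.png

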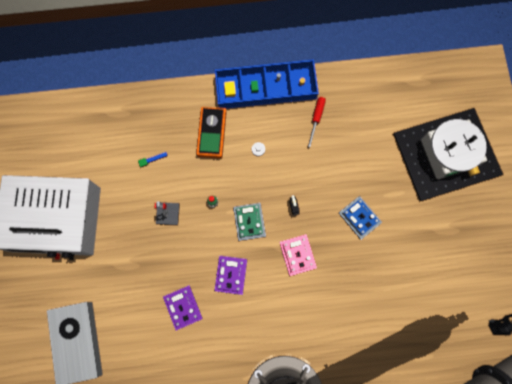

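The scene picture shows the tweezers at about (346,185) on the dark stand (338,211), and the green board at (244,206), seen in the top view at (168,215) and (249,222). The look-alikes are purple at top (231,275) and (182,307), pink at (298,255) and blue at (360,217). Only the board at top (249,222) is green, so that is the target. I'll work out rough positions and then look with the wrist camera.

```bash
cat >> h.py <<'E'
def cam(c):
    K=vision.calibration(c)
    M=K['mtx']
    if c=='wrist':
        from scipy.spatial.transform import Rotation as R
        T=np.eye(4);T[:3,:3]=R.from_euler('xyz',robot.current_eef_rot(),degrees=True).as_matrix();T[:3,3]=robot.current_tool_pos()
        return M,np.linalg.inv(T@K['T_tool_cam'])
    return M,K['extrinsics']
def proj(C,p):
    M,E=C; q=E[:3,:3]@np.asarray(p)+E[:3,3]; q=q*[1,-1,-1]; q=M@q; return q[:2]/q[2]
def atz(C,uv,z):
    M,E=C; d=np.linalg.inv(M)@[uv[0],uv[1],1]; d=E[:3,:3].T@(d*[1,-1,-1]); o=-E[:3,:3].T@E[:3,3]
    return o+d*(z-o[2])/d[2]
E
python3 - <<'E'
from h import *
for c,l in(('top',[((168,215),.012),((159,207),.15),((249,222),.022),((212,202),.065)]),('scene',[((338,211),.012),((244,206),.022),((346,185),.11)])):
  C=cam(c)
  for uv,z in l:print(c,uv,atz(C,uv,z).round(3))
# reach poses
robot.move_to([.50,.02,.33],[180,0,0])
C=cam('wrist');im=vision.grab_frame('wrist');save('w0',im);np.savez('w0',M=C[0],E=C[1])
print(robot.current_time_s(),robot.current_joint_positions())
for l in('transistor_green','transistor_green_top','tweezers'):print(l,[(np.round(d['rect'],1).tolist(),round(d['p'],2)) for d in recognise(l,'wrist')][:4])
save('w0',cv2.resize(im,(800,600)))
E
```

```text
top (168, 215) [0.527 0.275 0.012]
top (159, 207) [0.524 0.275 0.15 ]
top (249, 222) [0.479 0.045 0.022]
top (212, 202) [0.54  0.142 0.065]
scene (338, 211) [0.539 0.275 0.012]
scene (244, 206) [0.495 0.043 0.022]
scene (346, 185) [0.536 0.278 0.11 ]
3.0583 [  30.26442178   14.30946793  -43.30654515   83.70786178    9.80312905
   85.8716044  -102.99039811]
transistor_green [([318.5, 236.1, 13.3, 11.1], 0.41), ([203.7, 254.1, 4.5, 15.8], 0.4), ([243.8, 173.8, 4.2, 14.3], 0.36)]
transistor_green_top [([60.0, 26.1, 63.1, 27.9], 0.7), ([204.9, 252.9, 4.1, 15.5], 0.52)]
tweezers [([61.1, 147.2, 64.3, 15.5], 0.63)]
```

View pics/w0.png

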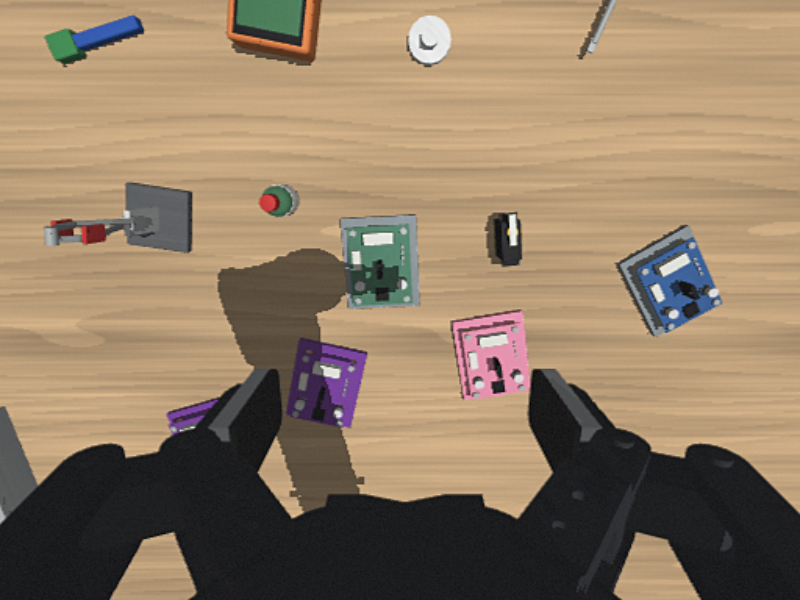

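The wrist view confirms the target: the only green board is at (380,260) of the 800-px picture, with its upright transistor at about (378,270). Pink, purple and blue boards are separate, and the tweezers are on their stand at left. Next I'll take closer views of both.

```bash
cat > look.py <<'E'
from h import *
def shot(n,p,rot=[180,0,0]):
    robot.move_to(p,rot);robot.pause(.15)
    C=cam('wrist');im=vision.grab_frame('wrist');np.savez(n,M=C[0],E=C[1],im=im);save(n+'_raw',im)
    return C,im
E
python3 - <<'E'
from look import *
ims=[]
for n,p,g in(('g1',[.40,.03,.12],[.485,.045,.047]),('g2',[.43,.06,.18],[.485,.045,.047]),('k1',[.42,.275,.20],[.533,.275,.151]),('k2',[.44,.255,.27],[.533,.275,.12])):
  C,im=shot(n,p);u,v=proj(C,g).round().astype(int);print(n,u,v)
  for l in('transistor_green_top',) if n[0]=='g' else('blade_top','tweezers','tweezers_grip'):print(l,[(np.round(d['rect'],1).tolist(),round(d['p'],2)) for d in recognise(l,'wrist')][:3])
  w,h=(66,50) if n[0]=='g' else (100,75)
  u0=np.clip(u-w,0,512-2*w);v0=np.clip(v-h,0,384-2*h);print('crop',u0,v0,'scale',400/(2*w))
  ims.append(cv2.resize(im[v0:v0+2*h,u0:u0+2*w],(400,300),interpolation=cv2.INTER_CUBIC))
save('m1',np.vstack([np.hstack(ims[:2]),np.hstack(ims[2:])]))
print(robot.current_time_s())
E
```

```text
g1 239 99
transistor_green_top [([240.7, 101.0, 7.6, 24.1], 0.75), ([391.3, 237.6, 19.4, 29.9], 0.63)]
crop 173 49 scale 3.0303030303030303
g2 275 131
transistor_green_top [([212.6, 265.0, 5.6, 22.8], 0.44), ([403.8, 101.7, 39.5, 63.8], 0.42)]
crop 209 81 scale 3.0303030303030303
k1 255 43
blade_top [([253.7, 75.5, 66.9, 75.1], 0.69)]
tweezers [([252.1, 56.1, 44.4, 43.6], 0.77)]
tweezers_grip [([251.1, 55.7, 44.3, 45.4], 0.73)]
crop 155 0 scale 2.0
k2 239 90
blade_top [([241.2, 98.4, 51.4, 58.3], 0.81)]
tweezers [([237.9, 90.1, 30.9, 18.7], 0.97)]
tweezers_grip [([235.8, 90.4, 33.0, 23.6], 0.82)]
crop 139 15 scale 2.0
6.9917
```

View pics/m1.png

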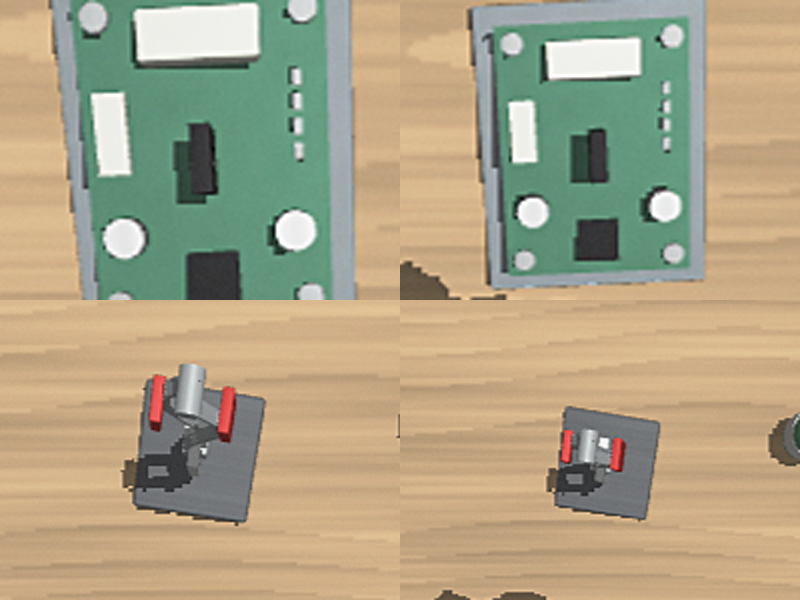

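In the crops, the green board's transistor is the black upright body at (203,158) in the left crop and (597,155) in the right one. It is thin across the picture and tilted slightly. The tweezers' red plates are at (157,403)/(227,414), and the stand is yawed about -10°. I'll fit box models to the masks in both views.

```bash
cat > fit.py <<'E'
from h import *
from scipy.optimize import minimize
S=4
def boxes(b,x,y,yaw):
    c,s=np.cos(yaw),np.sin(yaw); out=[]
    for (cx,cy,cz,wx,wy,wz) in b:
        P=np.array([[cx+i*wx/2,cy+j*wy/2,cz+k*wz/2] for i in(-1,1) for j in(-1,1) for k in(-1,1)])
        out.append(np.c_[x+c*P[:,0]-s*P[:,1],y+s*P[:,0]+c*P[:,1],P[:,2]])
    return out
def fit(b,views,x0):
    # views: (C, mask, window u0,v0)
    big=[cv2.resize(m.astype(np.float32),None,fx=S,fy=S,interpolation=cv2.INTER_LINEAR)>.5 for _,m,_ in views]
    def cost(q):
        t=0
        for (C,m,o),g in zip(views,big):
            r=np.zeros(g.shape,np.uint8)
            for P in boxes(b,q[0]/1e3,q[1]/1e3,np.radians(q[2])):
                uv=np.array([(proj(C,p)-o+.5)*S for p in P]); cv2.fillConvexPoly(r,cv2.convexHull((uv*16).astype(np.int32)),1,shift=4)
            r=r>0; t+=1-(r&g).sum()/max(1,(r|g).sum())
        return t/len(views)
    best=min((minimize(cost,x0+np.array(d),method='Nelder-Mead',options=dict(initial_simplex=x0+np.array(d)+np.array([[0,0,0],[5,0,0],[0,5,0],[0,0,6]]))) for d in([0,0,0],[-4,-4,5],[4,4,-5])),key=lambda r:r.fun)
    return best.x,best.fun
def view(n,u0,v0,u1,v1,kind):
    d=np.load(n+'.npz'); im=d['im'][v0:v1,u0:u1].astype(int); r,g,bl=im[...,0],im[...,1],im[...,2]
    m=(r>110)&(g<.45*r) if kind=='red' else (im.max(2)<50)&(g-r<14)
    k,lab,st,_=cv2.connectedComponentsWithStats(m.astype(np.uint8)); 
    for i in range(1,k):
        if st[i,4]<20:m[lab==i]=0
    print(n,[s.tolist() for s in st[1:] if s[4]>=20])
    return ((d['M'],d['E']),m,np.array([u0,v0]))
TR=[(0,0,.0365,.016,.005,.021)]
def PL(z=.120,t=.003,w=.028): return [(0,s*(w-t)/2,z,.014,t,.020) for s in(-1,1)]
E
python3 - <<'E'
from fit import *
V=[view('g1',225,82,255,118,'blk'),view('g2',262,115,285,145,'blk')]
for v in(V[:1],V[1:],V):print('T',fit(TR,v,np.array([485,45,0.])))
V=[view('k1',220,30,280,85,'red'),view('k2',210,75,260,110,'red')]
for t in(.002,.004):
  for v in(V[:1],V[1:],V):print('P',t,fit(PL(t=t),v,np.array([533,275,-10.])))
D=np.load('k2.npz');C=(D['M'],D['E']);q=np.array([atz(C,p,.012)[:2] for p in((222.5,68.5),(269,77),(261.5,125),(217,118))]);print('base',q.mean(0),q.round(4).tolist())
D=np.load('k1.npz');C=(D['M'],D['E']);q=np.array([atz(C,p,.012)[:2] for p in((229.5,39.5),(288,49),(277.5,111.5),(222,103))]);print('base',q.mean(0),q.round(4).tolist())
E
```

```text
g1 [[13, 10, 7, 22, 37]]
g2 []
T (array([482.11678028,  43.73715237,  -0.78014144]), np.float64(0.8182384064737006))
T (array([485.,  45.,   0.]), np.float64(1.0))
T (array([482.11678028,  43.73715237,  -0.78014144]), np.float64(0.9091192032368502))
k1 [[10, 8, 7, 23, 137], [44, 13, 9, 25, 146]]
k2 [[9, 5, 6, 16, 73], [34, 9, 7, 16, 77]]
P 0.002 (array([534.79645352, 277.8289337 ,  -7.9074843 ]), np.float64(0.460387323943662))
P 0.002 (array([533.16660519, 278.85491345,  -9.45117028]), np.float64(0.41299932295192954))
P 0.002 (array([533.3447504 , 278.13482894,  -8.34522749]), np.float64(0.4567177845973713))
P 0.004 (array([533.18728112, 278.32350622,  -5.55477268]), np.float64(0.35453612780301924))
P 0.004 (array([533.12794098, 278.83838607,  -7.32087289]), np.float64(0.32814302191464817))
P 0.004 (array([532.94981053, 278.53797313,  -6.66827361]), np.float64(0.3473956828379727))
base [0.53143498 0.27748313] [[0.5676, 0.3031], [0.5574, 0.242], [0.4957, 0.2517], [0.505, 0.313]]
base [0.53179656 0.27742883] [[0.5679, 0.3029], [0.5587, 0.2416], [0.4956, 0.2517], [0.5049, 0.3135]]
```

```bash
python3 - <<'E'
from fit import *
d=np.load('g1.npz')['im']
for r in(92,100,110):print(d[r,229:248].tolist())
E
```

```text
[[95, 147, 122], [95, 148, 122], [96, 147, 122], [99, 150, 124], [98, 150, 125], [103, 160, 133], [69, 95, 81], [47, 41, 45], [53, 51, 56], [56, 56, 58], [60, 59, 61], [58, 58, 60], [61, 59, 60], [32, 26, 28], [55, 79, 67], [94, 144, 118], [101, 156, 128], [98, 150, 124], [97, 148, 123]]
[[101, 157, 129], [62, 98, 81], [46, 67, 56], [51, 73, 62], [51, 74, 62], [50, 74, 63], [40, 54, 48], [50, 49, 50], [57, 54, 57], [57, 57, 57], [56, 57, 58], [57, 56, 60], [60, 61, 66], [48, 48, 49], [34, 27, 33], [93, 143, 117], [102, 155, 129], [97, 149, 124], [98, 151, 125]]
[[97, 146, 123], [101, 155, 129], [65, 98, 82], [41, 62, 51], [48, 70, 58], [48, 72, 60], [51, 76, 63], [44, 56, 51], [51, 51, 53], [56, 53, 57], [57, 57, 60], [54, 54, 57], [61, 61, 63], [66, 65, 66], [35, 31, 33], [55, 74, 67], [96, 145, 120], [98, 152, 125], [98, 150, 124]]
```

```bash
sed -i 's/(im.max(2)<50)&(g-r<14)/(im.max(2)<85)\&(g-r<12)/' fit.py; python3 - <<'E'
from fit import *
V=[view('g1',225,82,255,118,'blk'),view('g2',262,115,285,145,'blk')]
for v in(V[:1],V[1:],V):print('T',fit(TR,v,np.array([485,45,0.])))
for h in('g1','g2'):
  D=np.load(h+'.npz');im=D['im'];hsv=cv2.cvtColor(im,cv2.COLOR_RGB2HSV);m=cv2.inRange(hsv,(65,50,60),(90,255,255));m=cv2.morphologyEx(m,cv2.MORPH_CLOSE,np.ones((15,15)))
  c=max(cv2.findContours(m,0,2)[0],key=cv2.contourArea);q=np.array([atz((D['M'],D['E']),p[0],.022)[:2]*1e3 for p in c],np.float32);print(cv2.minAreaRect(q))
for p in([.5325,.278,.122],):
  for r in(171.5,):
    for pos,rot in((p,[180,0,-8.5]),([.485,.044,.11],[180,0,3]),([.485,.044,.11],[180,0,5])):
      print(robot.inverse_kinematics(pos,rot))
E
```

```text
g1 [[11, 8, 9, 24, 186]]
g2 [[9, 9, 6, 18, 96]]
T (array([4.83384439e+02, 4.53818114e+01, 4.57454976e-01]), np.float64(0.11712247324613556))
T (array([483.48509349,  45.93096091,   2.67114317]), np.float64(0.17722878625134264))
T (array([483.44786324,  45.60059114,   2.94990092]), np.float64(0.15139082481000543))
((483.3306579589844, 45.60792541503906), (84.36882019042969, 64.45374298095703), 2.70043683052063)
((483.2986145019531, 45.62103271484375), (84.39551544189453, 64.4686508178711), 2.6788594722747803)
[   0.31089055   36.64451693  -45.42237248   87.23797966   27.35897623
   67.68101141 -148.46134151]
[  30.500759     25.38021191  -48.42839541  106.07933587   22.10853142
   58.43101606 -114.03446576]
[  30.71399156   25.4878265   -48.74146965  106.0728392    22.29802045
   58.49324928 -112.20098684]
```

Transistor at (0.4834, 0.0456), yaw 2.7°. The board measures 84.4 x 64.5 mm, which matches the given size. Tweezers at about (0.5325, 0.278), yaw about -8.7°. I'll go to a pre-grasp pose above the tweezers and check from near.

```bash
python3 - <<'E'
from look import *
C,im=shot('p1',[.5325,.278,.20],[180,0,-8.7])
b=[proj(C,[.5325,.278,z]).round().tolist() for z in(.151,.12,.06)];print(b,robot.current_time_s())
from fit import *
u,v=map(int,b[1]);V=[view('p1',u-70,v-60,u+70,v+60,'red')]
print(fit(PL(t=.004),V,np.array([532.5,278,-8.7])))
Q=im.copy()
for P in boxes(PL(t=.004),.5325,.278,np.radians(-8.7)):cv2.polylines(Q,[cv2.convexHull(np.array([proj(C,p) for p in P]).round().astype(np.int32))],True,(0,255,0))
save('p1b',cv2.resize(np.hstack([im[v-75:v+75,u-65:u+65],Q[v-75:v+75,u-65:u+65]]),(780,450)))
E
```

```text
[[262.0, 219.0], [261.0, 205.0], [261.0, 186.0]] 7.7333
p1 [[53, 56, 6, 9, 40], [83, 56, 5, 11, 37]]
(array([535.49157098, 277.91187152,  -7.61705281]), np.float64(0.7398512221041444))
```

View pics/p1b.png

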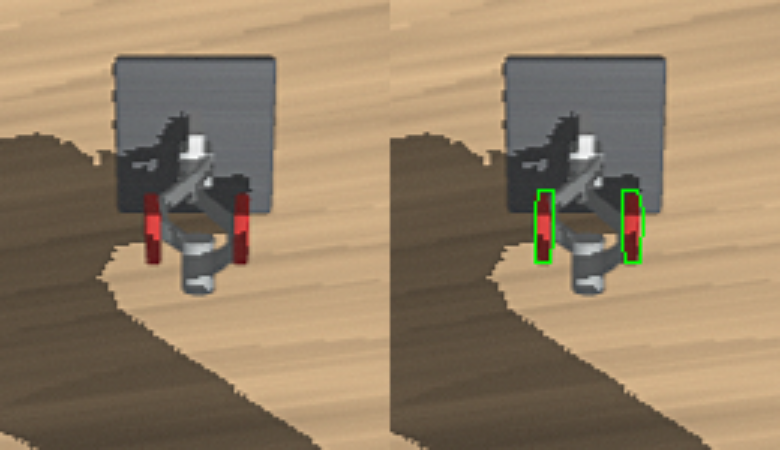

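The near view shows the plates at (152,229) and (241,229), parallel to the image axis, so the yaw is right. The model outline agrees to about 1 px, with the tweezers about 0.7 mm further to +y. I'll descend, squeeze and lift.

```bash
python3 - <<'E'
from look import *
print(robot.line_to([.5328,.2786,.118],None,velocity=.1,f_stop=12))
f0=np.array(robot.current_contact_force())
print(robot.current_tool_pos(),f0)
fingers.gripper_to(0.0,force=35)
robot.pause(.2)
print('grip',robot.current_finger_gap(),robot.current_finger_gap()*85,robot.current_gripper_force(),robot.current_contact_force(),robot.current_tool_pos())
C=cam('wrist');im=vision.grab_frame('wrist');save('gr',cv2.resize(im[100:370,76:436],(800,600)))
print(robot.current_time_s())
E
```

```text
False
[0.53324777 0.27906758 0.118772  ] [0.01643642 0.17312024 0.84969959]
grip 0.2647944578871235 22.5075289204055 38.68271827697754 [-0.95993638  0.02425964 -1.17165895] [0.53273647 0.27860214 0.11790074]
9.5417
```

View pics/gr.png

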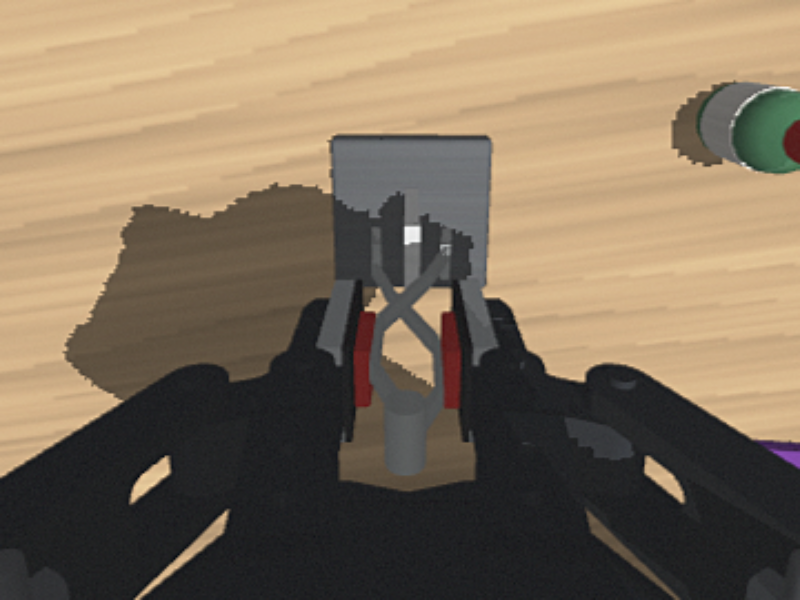

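The plates are held squarely between the pads, and the jaws (378,245)/(445,245) stand open on either side of the blade (412,240), nearly centred. I'll lift and carry them above the transistor.

```bash
python3 - <<'E'
from look import *
print(robot.line_to([.5328,.2786,.20],None,velocity=.08,f_stop=25),robot.current_contact_force(),robot.current_finger_gap())
robot.line_to([.4834,.0456,.20],[180,0,2.7],velocity=.15)
robot.line_to([.4834,.0456,.145],velocity=.1);robot.pause(.25)
C=cam('wrist');im=vision.grab_frame('wrist');np.savez('c1',M=C[0],E=C[1],im=im)
print(robot.current_tool_pos(),robot.current_eef_rot(),robot.current_finger_gap(),robot.current_gripper_force(),robot.current_time_s())
from fit import *
print('tr top',proj(C,[.4834,.0456,.047]),'tips',proj(C,[.4834,.0456,.069]))
Q=im.copy()
for P in boxes(TR,.4834,.0456,np.radians(2.7)):cv2.polylines(Q,[cv2.convexHull(np.array([proj(C,p) for p in P]).round().astype(np.int32))],True,(255,0,0))
save('c1',cv2.resize(np.hstack([im[110:310,192:322],Q[110:310,192:322]]),(780,600)))
E
```

```text
False [ 0.37826378 -0.09445927 -0.17524112] 0.2623972528832297
[0.48379803 0.04564093 0.14552782] [ 1.79990982e+02 -6.64767837e-02  2.69427109e+00] 0.2671318775349884 38.69991838932037 13.4583
tr top [259.88508076 199.98669688] tips [259.97743207 208.42068674]
```

View pics/c1.png

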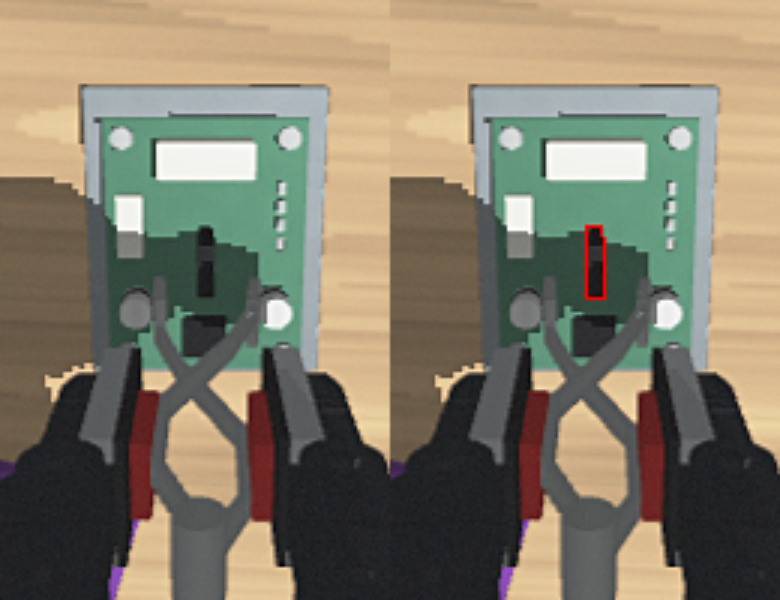

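The transistor's outline falls on the model. The open jaws at (158,300) and (253,310) straddle it about centrally, with a midpoint of 205.5 against the transistor at 206. I'll lower to 17 mm overlap, release, back off and check.

```bash
python3 - <<'E'
from look import *
print(robot.line_to([.4834,.0456,.106],velocity=.06,f_stop=8),robot.current_contact_force(),robot.current_tool_pos(),robot.current_finger_gap())
robot.pause(.2)
C=cam('wrist');im=vision.grab_frame('wrist');np.savez('d1',M=C[0],E=C[1],im=im)
from fit import *
u,v=proj(C,[.4834,.0456,.047]).round();print(u,v,robot.current_time_s(),robot.current_contact_force())
save('d1',cv2.resize(im[130:330,192:322],(520,800))[:600])
E
```

```text
False [ 1.15216765  0.65989433 -0.07394845] [0.48361043 0.04579226 0.10612539] 0.2659548922655533
260.0 216.0 14.5083 [ 0.11901463  0.10408699 -0.62785958]
```

View pics/d1.png

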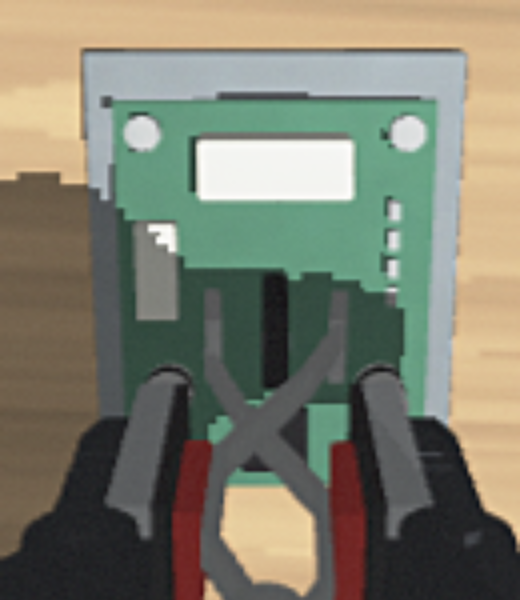

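The jaws (212,330) and (340,330) are down on both sides of the transistor (275,330), and along x their front edge is where a central fit puts it. Releasing.

```bash
python3 - <<'E'
from look import *
fingers.gripper_to(0.45,force=20);robot.pause(.2)
fingers.gripper_to(1.0);robot.pause(.2)
print(robot.current_contact_force())
robot.line_to([.4834,.0456,.20],velocity=.12,f_stop=8)
C,im=shot('e1',[.36,.0456,.20]);u,v=proj(C,[.4834,.0456,.047]).round().astype(int)
a=im[max(0,v-75):max(0,v-75)+150,u-65:u+65]
d=np.load('d1.npz')
from fit import *
robot.move_to([.38,-.25,.30],[180,0,0]);robot.pause(.2)
s=vision.grab_frame('scene');u,v=proj(cam('scene'),[.4834,.0456,.08]).round().astype(int);b=s[v-38:v+37,u-33:u+32]
t=vision.grab_frame('top');save('t1',t)
save('fin',np.hstack([cv2.resize(a,(400,460)),cv2.resize(b,(400,460))]))
b0=cv2.imread('pics/t0.png')
print([ (l,np.round(recognise(l,'top')[0]['rect'],1).tolist() if recognise(l,'top') else None) for l in('flux_bottle','tweezers')],robot.current_time_s())
E
```

```text
[1.18362212 0.84124328 1.56129966]
[('flux_bottle', [212.6, 203.1, 8.4, 12.1]), ('tweezers', [248.2, 218.1, 6.3, 2.7])] 19.1167
```

View pics/fin.png

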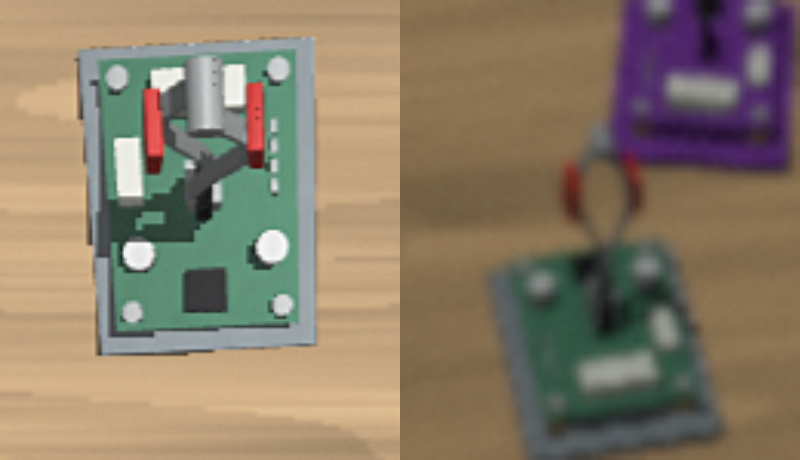

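Both views show the tweezers standing upright on the green board's transistor, red plates at (152,130)/(255,125), with the robot clear. I'll check their pose once, then hand in.

```bash
python3 - <<'E'
from fit import *
d=np.load('e1.npz');C=(d['M'],d['E']);u,v=proj(C,[.4834,.0456,.108]).round().astype(int)
q,f=fit(PL(z=.108,t=.004),[view('e1',u-40,max(0,v-35),u+40,v+35,'red')],np.array([483.4,45.6,2.7]));print(q,f)
if abs(q[0]-483.4)<4 and abs(q[1]-45.6)<2.5: print(workorder.close_job())
E
```

```text
e1 [[54, 19, 6, 22, 108], [21, 21, 6, 22, 118]]
[484.34640729  45.68893783   1.04046012] 0.4283674440742503
the job is handed in; nothing more can be done
None
```

The tweezers are clipped upright on the green board's transistor, about 1 mm off centre with about 17 mm of jaw overlap; the gripper is clear, and the job was handed in at about 19 s.

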